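# Cull the bent canister, shake a sound one

### The arm

A 7-joint arm with a two-finger parallel gripper is mounted at the origin on the work surface. World frame = base frame: x ahead of the robot, y to its left, z up, the work surface at z = 0. Lengths are in m, angles in rad, forces in N, time in s.
With the tool pointing down it reaches from about 0.425 to 0.925 m from the base axis. Payload 6.8 kg.
Tool frame: the origin (TCP) lies at the very end of the fingers, on their centre line; the grasp point (between the pads) lies 19 mm behind it (grip_point_offset is the distance from the TCP to the grasp point, in m); z points along the fingers, y is the line along which they close (so a half turn about z gives the same grasp; the last joint's range is limited). The gripper opens to 85 mm and grips with 20 to 120 N. Pads are 22 mm wide; open, the fingers measure 114 mm over their backs; the gripper's body (76 mm by 85 mm) begins 54 mm behind the grasp point. The pads swing forward as they close: fully open they stand 13 mm farther back than shut.
Start: joints at [1.173, 0.477, 0.022, 1.555, -0.011, 1.109, -0.083], TCP at [0.193, -0.647, 0.231] pointing down, gripper open.
Joint ranges: [-2.96, 2.96], [-0.34, 2.1], [-1.41, 1.46], [0.24, 2.44], [-1.37, 4.51], [0.17, 1.92], [-2.96, 2.96]. Speed limits (rad/s): [2.39, 2.39, 3.14, 3.14, 3.14, 3.14, 3.14].

### API

Orientations are given as a unit quaternion [w, x, y, z].
In Python, from station import * gives the robot as it stands.
- The arm moves only by the tool carry_out, never from a script. Its argument "rows" is text: rows parted by semicolons, each of 4 numbers parted by spaces: the shift along the world's x, y, z in mm, then the turn about the world's z in degrees. In form: dx dy dz yaw; .... A call has 1 to 10 rows; each row shifts and turns the commanded pose from where the row before left it; what a row does not reach is not made up. A row lasts 1/8 s, in which the tool goes at most 62.5 mm and 10.7 degrees, less where a joint would pass 70% of its speed; a pose out of reach is approached as far as the arm can. A call is refused whole if a number of a shift passes 62.5 or a number of a turn 10.7, either way. A call with a gripper value outside its range is refused whole. "claw" is the finger opening in mm, from 0 to 85.4, set as the call begins (left out, the last holds). The fingers move at their own pace and stop on an object; "force" is the grip in N (left out, the last holds). Time passes only in rows, so rows that do not move let the fingers close. It gives the time, the measured TCP pose, the force, the opening and the grip force at its end, in the units of the state.
- get_obs(): the state, without advancing time (a new reading comes with each control period).
- read_camera(name): name is "scene" or "side" or "wrist"; returns a dict with "img" (480x640x3 uint8, blue, green, red), "fov_y" (degrees; the focal length in pixels is half the picture's height over the tangent of half this angle, whatever the lens; pixels are square), "cx", "cy" (the principal point, pixels), "world_to_cam" (4x4, takes a point from world to camera coordinates). Camera axes: x right, y up, looking along -z (the intrinsics and any distortion apply to the point x, -y, -z); pixel columns grow to the right and rows downward; lengths in m; the calibration is good to about 2 mm. A picture is of the moment at which its call begins. There is no depth.
- hand_in(): hands the job in; it is judged then, once.
Trained networks look in the newest picture that a camera, given by its name, has taken for a name from the list of things; names that differ only in an ending like _2 or _b are one class to them, and where a whole thing is asked for, a point or a joint stands for the part that bears it (a point fixed in the world has none). Each returns a list of dicts, best first, with "confidence" (0 to 1); they miss things now and then, are a little off and sometimes report something else, mostly with a low value. They report only what shows in the picture. A call takes as long as a camera call. They do not tell look-alikes from the thing itself.
- recognise(camera, thing): "centre" ([column, row] in pixels, amid what is visible of it).
- outline_of(camera, thing): "pixels" (480x640 bool, what is visible of it) and "centre" ([column, row] in pixels, amid what is visible of it).
- place_of(camera, thing): "centre" ([column, row] in pixels: a listed point, or the origin of a listed thing).
The state is a dict: "t": time; "q": joint angles; "joint_vel": joint speeds; "joint_torque": joint torques, N m; "eef_pos": TCP position; "tool_rot": TCP orientation; "contact_force": force on the tool from outside, world axes, zero at the start; "torque": the same for the moment, N m; "gripper_width": opening from 0.0 (shut) to 1.0 (fully open); "grasp_force": force on a finger pad.
Only numpy, scipy, OpenCV 4.12 (cv2) and the standard library are available. Lean on these libraries where they do the work, as an engineer would, in place of code of your own. Each camera call takes 0.05 s, during which the arm holds its last target. There are 200 camera calls.

### The job

One of the three lidded canisters standing on the tile board is bent: put it in the wooden scrap tray first. Then take either of the two sound ones, press it upright onto the middle of the shaker's sprung round pad until the pad is fully down, hold it there in the gripper for a good second, and stand it back upright on the board beside the other. Leave the other things on the bench where they are.

Things in the scene. Friction and masses are not known exactly. Their poses are not given: they have to be found in the camera images.
- board: tile board, 200 mm (x) by 220 mm (y) and 12 mm thick, fixed flat on the bench; origin at the centre of its underside, so its top is 12 mm above the origin
- canister_a: first sound lidded canister: bare aluminium straight upright cylinder 54 mm in diameter and 80 mm tall, then a short shoulder and a dark steel lid 44 mm in diameter, 104 mm tall overall, about 300 g. Origin at the centre of its underside, z along its axis, upwards. Starts standing on the board, the three canisters in any order
- canister_b: second sound lidded canister: bare aluminium straight upright cylinder 54 mm in diameter and 80 mm tall, then a short shoulder and a dark steel lid 44 mm in diameter, 104 mm tall overall, about 300 g. Origin at the centre of its underside, z along its axis, upwards. Starts standing on the board, the three canisters in any order
- bent_canister: bent canister, same materials: 54 mm in diameter, lowest 35 mm upright, above that body and lid lean 0.32 rad (18 degrees) to its own +x (lid centre about 20 mm off), about 108 mm tall, 300 g. Origin: centre of its underside, z up. 62 mm above the underside its axis is 9 mm to +x, and it is 54 mm wide across its own y. Starts standing on the board, turned any way
- bent_mid (a point): point in the middle of the bent canister, 50 mm above its underside and 5 mm to its +x
- scrap_tray: open dark wooden tray, 160 mm (x) by 130 mm (y), 40 mm high, walls and floor 5 mm thick, fixed; origin at the centre of its underside
- shaker: bench shaker, fixed: grey housing 140 mm (x) by 120 mm (y), 60 mm high, with a round sprung pad above its centre; origin at the centre of its underside
- pad_top (a point): centre of the top face of the shaker's flat black rubber pad (74 mm in diameter); 90 mm above the bench when up, 75 mm when fully down; moves with the pad
- shaker_pad (a joint): how far the pad is pressed down: 0 up, 0.015 m fully down; springs back by itself; needs about 5 N to start moving and 14 N to be fully down (a canister's own weight does not press it down)
- doming_block: bystander: steel cube of 60 mm, origin at the centre of its underside
- charcoal_block: bystander: black block 55 by 90 by 30 mm, origin at the centre of its underside
- hammer: bystander: hammer 240 mm long, lying
- file_pot: bystander: white ceramic pot 80 mm in diameter and 95 mm tall with files standing in it, to 155 mm high; origin at the centre of its underside
- glass_jar: bystander: open glass jar 90 mm in diameter, 70 mm tall, origin at the centre of its underside
- ring_mandrel: bystander: tapered steel mandrel with a wooden handle, 250 mm long, lying
Not all that is in view belongs to the job. Leave any green or purple look-alike of the bent_canister alone.

How it is judged:
By the outcome, as a careful person would: the job done as asked, in the order asked, and still so for the second after the job is handed in, with the robot touching nothing.
It also fails if it takes over 61 s, if anything falls off the work surface, if the arm or the gripper's body presses on something with over 40 N, if the wrist force passes 120 N, or if a joint passes its speed limit or range.

## Working session

There is one attempt and no reset: what is moved stays moved. The work goes in short steps, Python scripts to look and compute and a tool call to move; the robot and the scene stay as the last step left them, time stands still between calls to the robot, and variables do not carry over. Pictures are saved under pics/ and viewed, at most 10 in all, crops included, and the job is handed in when it is done.

Besides the shell and the picture viewer there is one more tool, called after "Call:" as name(argument=value, ...) on one line, values as JSON. carry_out: Moves the arm, as the interface text tells. Its arguments: {"type":"object","properties":{"rows":{"type":"string"},"claw":{"type":"number"},"force":{"type":"number"}},"required":["rows"]}

```bash
mkdir -p pics; ls
cat > h.py <<'E'
from station import *
import numpy as np, cv2
def ray(c,px):
    f=240/np.tan(np.radians(c["fov_y"])/2); M=np.array(c["world_to_cam"]); R=M[:3,:3]; o=-R.T@M[:3,3]
    d=R.T@np.array([(px[0]-c["cx"])/f,-(px[1]-c["cy"])/f,-1]); return o,d
def at(c,px,z):
    o,d=ray(c,px); return (o+d*(z-o[2])/d[2])[:2]
E
python3 - <<'E'
from h import *
C={}
for n in ("scene","side"):
    C[n]=read_camera(n); cv2.imwrite(f"pics/{n}0.png",C[n]["img"])
    print(n,{k:v for k,v in C[n].items() if k not in("img","world_to_cam")},ray(C[n],(320,240)))
for n in C:
    for t,z in [("board",0),("canister_a",0.012),("bent_canister",.012),("bent_mid",.062),("scrap_tray",0),("shaker",0),("pad_top",.09),("doming_block",0),("charcoal_block",0),("file_pot",0),("glass_jar",0),("hammer",0.01),("ring_mandrel",0.01)]:
        for r in place_of(n,t): print(n,t,round(r["confidence"],2),np.round(r["centre"]),np.round(at(C[n],r["centre"],z),3))
o=get_obs();print(o)
E
```

```text
pics
scene {'fov_y': 56.349852321902056, 'cx': 315.40456467285696, 'cy': 233.10457996625036} (array([ 1.22764286, -0.00125111,  0.81993416]), array([-0.67088334, -0.04204147, -0.74060116]))
side {'fov_y': 48.34249425430249, 'cx': 333.2957044908322, 'cy': 232.82148765732632} (array([ 0.51136512, -0.79902659,  0.99241333]), array([ 0.03904478,  0.61780123, -0.78587249]))
scene board 0.48 [208. 326.] [ 0.738 -0.272]
scene canister_a 0.63 [358. 259.] [0.552 0.044]
scene canister_a 0.59 [307. 254.] [ 0.542 -0.076]
scene bent_canister 0.9 [120. 304.] [ 0.701 -0.471]
scene bent_canister 0.72 [500. 205.] [0.354 0.413]
scene bent_canister 0.66 [410. 300.] [0.664 0.155]
scene bent_canister 0.63 [332. 222.] [ 0.433 -0.02 ]
scene bent_canister 0.56 [324. 289.] [ 0.641 -0.031]
scene bent_mid 0.8 [417. 285.] [0.66  0.163]
scene bent_mid 0.75 [325. 277.] [ 0.647 -0.029]
scene bent_mid 0.62 [331. 208.] [ 0.434 -0.022]
scene bent_mid 0.57 [113. 292.] [ 0.705 -0.469]
scene scrap_tray 0.81 [223. 227.] [ 0.45  -0.297]
scene shaker 0.67 [483. 236.] [0.457 0.353]
scene pad_top 0.66 [496. 206.] [0.444 0.36
[... 1601 characters left out ...]
([ 1.17288928,  0.47698743,  0.02238234,  1.55542127, -0.0114978 ,
        1.10932043, -0.083074  ]), 'joint_vel': array([-0.00159243, -0.00165246,  0.00052274, -0.00026637,  0.00037912,
        0.00040993,  0.00027362]), 'joint_torque': array([ 1.34253358e-03, -5.96316576e+01,  1.60701234e+00, -2.81540072e+01,
        1.25087489e-02,  1.61514537e-03,  5.22278860e-07]), 'eef_pos': array([ 0.19290741, -0.64684614,  0.231307  ]), 'tool_rot': array([-6.16724227e-06,  9.89518301e-01,  1.44407522e-01,  8.74885755e-06]), 'contact_force': array([-0.05707109,  0.19477957,  0.64570065]), 'torque': array([-0.01772949,  0.08148479, -0.00637349]), 'grasp_force': 0.0, 'gripper_width': 0.9972710229637491}
```

View pics/scene0.png

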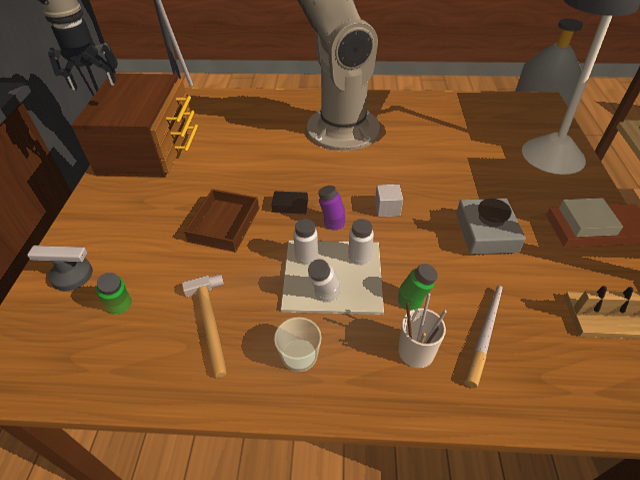

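View pics/side0.png

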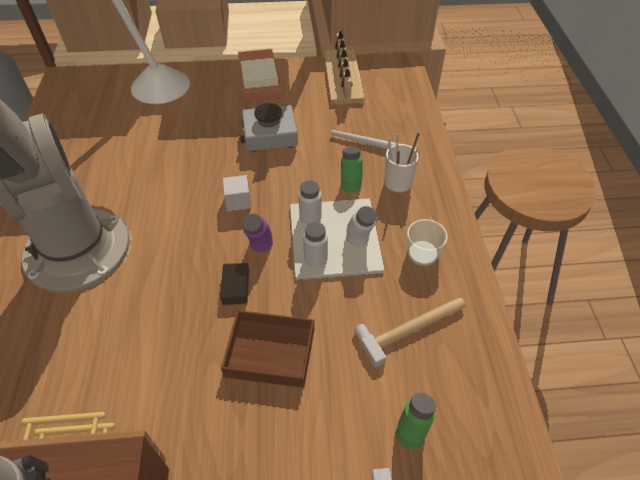

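Run:
```python
from h import *
s=cv2.imread("pics/scene0.png")[210:320,275:390]; d=cv2.imread("pics/side0.png")[175:285,285:385]
cv2.imwrite("pics/crop0.png",cv2.resize(np.hstack([s,d]),None,fx=3.7,fy=3.7,interpolation=cv2.INTER_CUBIC))
c1=read_camera("scene");c2=read_camera("side")
# silhouettes
for n,c in(("scene",c1),("side",c2)):
    for t in("canister_a","bent_canister"):
        for r in outline_of(n,t):
            m=r["pixels"]; g=cv2.cvtColor(c["img"],cv2.COLOR_BGR2GRAY)
            x,y,w,h=cv2.boundingRect(m.astype(np.uint8)); dk=m&(g<90); dk[y+h//2:]=0
            ys,xs=np.nonzero(dk); 
            print(n,t,round(r["confidence"],2),np.round(r["centre"]),(x,y,w,h),len(xs),(xs.mean().round(1),ys.mean().round(1),xs.min(),xs.max(),ys.min(),ys.max()) if len(xs) else 0)
```

```text
scene canister_a 0.85 [358. 243.] (348, 219, 26, 46) 311 (np.float64(360.8), np.float64(228.8), np.int64(349), np.int64(371), np.int64(219), np.int64(241))
scene canister_a 0.64 [307. 241.] (293, 218, 25, 48) 324 (np.float64(304.1), np.float64(227.7), np.int64(294), np.int64(314), np.int64(218), np.int64(241))
scene bent_canister 0.86 [416. 287.] (398, 264, 40, 46) 528 (np.float64(420.5), np.float64(276.1), np.int64(400), np.int64(436), np.int64(264), np.int64(286))
scene bent_canister 0.82 [330. 208.] (318, 185, 27, 46) 346 (np.float64(327.0), np.float64(196.3), np.int64(318), np.int64(338), np.int64(185), np.int64(207))
scene bent_canister 0.78 [327. 278.] (310, 260, 31, 43) 338 (np.float64(318.9), np.float64(270.2), np.int64(310), np.int64(329), np.int64(260), np.int64(280))
scene bent_canister 0.56 [114. 296.] (96, 273, 35, 41) 425 (np.float64(109.0), np.float64(283.8), np.int64(96), np.int64(126), np.int64(273), np.int64(292))
scene bent_canister 0.55 [290. 203.] (271, 192, 37, 22) 374 (np.float64(289.7), np.float64(197.2), np.int64(272), np.int64(307), np.int64(192), np.int64(2
[... 456 characters left out ...]
64(224.0), np.int64(243), np.int64(270), np.int64(214), np.int64(231))
side bent_canister 0.86 [349. 170.] (341, 146, 22, 46) 304 (np.float64(350.6), np.float64(160.7), np.int64(341), np.int64(361), np.int64(151), np.int64(168))
side bent_canister 0.86 [416. 419.] (396, 393, 40, 55) 303 (np.float64(415.7), np.float64(413.9), np.int64(400), np.int64(434), np.int64(399), np.int64(419))
side bent_canister 0.7 [360. 226.] (346, 206, 32, 41) 94 (np.float64(363.5), np.float64(220.6), np.int64(356), np.int64(377), np.int64(212), np.int64(225))
side bent_canister 0.29 [234. 282.] (220, 262, 29, 43) 515 (np.float64(235.5), np.float64(272.8), np.int64(222), np.int64(248), np.int64(262), np.int64(282))
```

View pics/crop0.png

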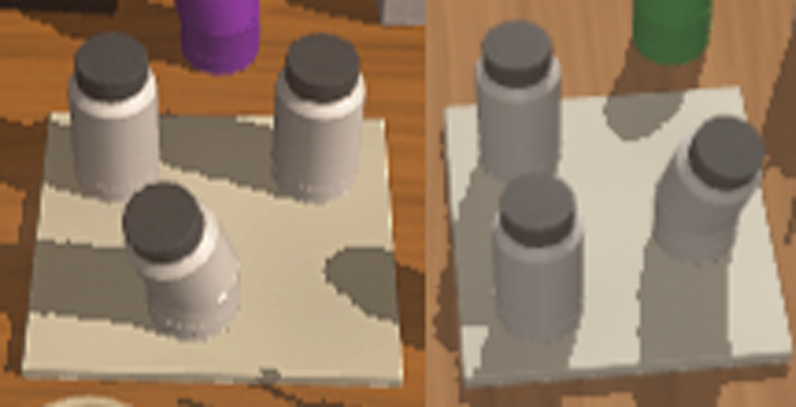

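```bash
cat >> h.py <<'E'
from scipy.optimize import minimize
def proj(c,P):
    f=240/np.tan(np.radians(c["fov_y"])/2); M=np.array(c["world_to_cam"]); p=P@M[:3,:3].T+M[:3,3]
    return np.c_[c["cx"]-f*p[:,0]/p[:,2], c["cy"]+f*p[:,1]/p[:,2]]
a=np.linspace(0,2*np.pi,40,endpoint=False)
def ring(r,z,x=0,y=0): return np.c_[x+r*np.cos(a),y+r*np.sin(a),z+0*a]
can=[np.vstack([ring(.027,0),ring(.027,.08),ring(.022,.088),ring(.022,.104)])]
def lean(r,s):
    p=ring(r,0); t=.32; R=np.array([[np.cos(t),0,np.sin(t)],[0,1,0],[-np.sin(t),0,np.cos(t)]])
    return (p+[0,0,s])@R.T+[0,0,.035]
bent=[np.vstack([ring(.027,0),ring(.027,.035)]),np.vstack([ring(.027,.035),lean(.027,.045),lean(.022,.053),lean(.022,.069)])]
def box(w,d,z0,z1): return np.array([[i*w/2,j*d/2,z] for i in(-1,1) for j in(-1,1) for z in(z0,z1)])
def render(c,parts,x,y,th,z0):
    m=np.zeros((1920,2560),np.uint8); R=np.array([[np.cos(th),-np.sin(th),0],[np.sin(th),np.cos(th),0],[0,0,1]])
    for p in parts:
        u=proj(c,p@R.T+[x,y,z0]); cv2.fillConvexPoly(m,cv2.convexHull(((u+.5)*4-.5).round().astype(np.int32)),255)
    return cv2.resize(m,(640,480),interpolation=cv2.INTER_AREA)/255.
def fit(parts,obs,p0,z0,yaw=True):
    def cost(p):
        e=0
        for c,m in obs:
            r=render(c,parts,p[0],p[1],p[2]/10 if yaw else p0[2],z0); e+=1-np.minimum(r,m).sum()/np.maximum(r,m).sum()
        return e/len(obs)
    p0=np.array(p0,float); s=[np.array([p0[0],p0[1],p0[2]*10])]
    s=np.vstack([s[0],s[0]+[.01,0,0],s[0]+[0,.01,0],s[0]+[0,0,2.]]) if yaw else np.vstack([s[0][:2],s[0][:2]+[.01,0],s[0][:2]+[0,.01]])
    q=minimize(cost,p0,method="Nelder-Mead",options=dict(initial_simplex=s,xatol=2e-4,fatol=1e-5)) if yaw else minimize(cost,p0[:2],method="Nelder-Mead",options=dict(initial_simplex=s,xatol=2e-4,fatol=1e-5))
    r=q.x.copy(); 
    if yaw: r[2]/=10
    return r.round(4),round(q.fun,3)
def mask(cam,thing,px):
    L=outline_of(cam,thing); L=[r for r in L if np.hypot(*(np.array(r["centre"])-px))<25]
    return L[0]["pixels"].astype(float) if L else None
E
python3 - <<'E'
from h import *
C={n:read_camera(n) for n in("scene","side")}
def job(t,parts,p0,z0,pz,yaw):
    obs=[];
    for n in C:
        px=proj(C[n],np.array([[p0[0],p0[1],pz]]))[0]; m=mask(n,t,px)
        if m is not None: obs.append((C[n],m))
    for i,o in enumerate([obs]+[[q] for q in obs]):
        for th in ([p0[2]] if not(t[0]=="b" and yaw and t!="board") else ([p0[2]])): print(t,len(obs),i,*fit(parts,o,[p0[0],p0[1],th],z0,yaw))
job("canister_a",can,[.54,.045,0],.012,.062,False)
job("canister_a",can,[.543,-.08,0],.012,.062,False)
job("bent_canister",bent,[.643,-.026,-.6],.012,.062,True)
job("scrap_tray",[box(.16,.13,0,.04)],[.447,-.295,-.15],0,.02,True)
job("shaker",[box(.14,.12,0,.06),np.vstack([ring(.037,.084),ring(.037,.09)])],[.453,.355,-.1],0,.05,True)
job("pad_top",[ring(.037,.09)],[.453,.355,0],0,.09,False)
job("board",[box(.2,.22,0,.012)],[.595,-.013,0],0,.012,True)
E
```

```text
canister_a 2 0 [0.543  0.0479] 0.06
canister_a 2 1 [0.5438 0.0482] 0.044
canister_a 2 2 [0.5429 0.0473] 0.07
canister_a 2 0 [ 0.5462 -0.0773] 0.066
canister_a 2 1 [ 0.5462 -0.0773] 0.052
canister_a 2 2 [ 0.5463 -0.0774] 0.079
bent_canister 2 0 [ 0.6482 -0.026  -0.7908] 0.065
bent_canister 2 1 [ 0.6486 -0.0268 -0.6506] 0.072
bent_canister 2 2 [ 0.6487 -0.0253 -0.9188] 0.035
scrap_tray 2 0 [ 0.4402 -0.2964 -0.2252] 0.037
scrap_tray 2 1 [ 0.4415 -0.2953 -0.2302] 0.035
scrap_tray 2 2 [ 0.4399 -0.2968 -0.2202] 0.034
shaker 2 0 [0.4477 0.3615 0.075 ] 0.105
shaker 2 1 [0.4459 0.361  0.0293] 0.108
shaker 2 2 [0.4481 0.3627 0.0969] 0.092
pad_top 1 0 [0.4571 0.3561] 0.091
pad_top 1 1 [0.4571 0.3561] 0.091
board 2 0 [ 0.5954 -0.014   0.0171] 0.332
board 2 1 [ 0.5966 -0.0139  0.0174] 0.303
board 2 2 [ 0.595  -0.0144  0.0173] 0.358
```

Scene shows the bare canister leaning front-left at (327,278); side at (360,226). The two sound ones are at the back of the board, the tray is left and the shaker right.

Call:
carry_out(rows="29 38 0 7.4;29 38 0 7.4;29 38 0 7.4;29 38 0 7.4;29 38 0 7.4;29 38 0 7.4;29 38 0 7.4;29 38 0 7.4;29 38 0 7.4;29 38 0 7.4", claw=85, force=40)

```text
t: 3.75
eef_pos: [0.4837, -0.2657, 0.2316]
tool_rot: [0.0, 0.702, 0.712, 0.0]
contact_force: [0.2, -0.2, -0.4]
gripper_width: 0.996
grasp_force: 0.0
```

Call:
carry_out(rows="29 38 0 7.4;29 39 0 7.4;29 39 0 7.4;29 39 0 7.4;29 39 0 7.4;26.5 39.5 0 7.4;0 0 0 0;0 0 0 0")

```text
t: 4.75
eef_pos: [0.6542, -0.0341, 0.231]
tool_rot: [-0.0, 0.383, 0.924, -0.0]
contact_force: [-0.6, -0.1, 0.2]
gripper_width: 0.996
grasp_force: 0.0
```

```bash
cat >> h.py <<'E'
def st():
    o=get_obs(); q=o["tool_rot"]; from scipy.spatial.transform import Rotation as R
    m=R.from_quat([q[1],q[2],q[3],q[0]]).as_matrix(); y=m[:,1]
    print("t",round(o["t"],2),"tcp",(o["eef_pos"]*1000).round(1),"yang",np.degrees(np.arctan2(y[1],y[0])).round(1),"z",m[:,2].round(3),"F",o["contact_force"].round(1),"w",round(o["gripper_width"]*85.4,1),"gf",round(o["grasp_force"],1),"q",o["q"].round(2))
E
python3 - <<'E'
from h import *
st(); c=read_camera("wrist"); cv2.imwrite("pics/w1.png",c["img"])
L=outline_of("wrist","bent_canister")
for r in L: print(r["confidence"],r["centre"],r["pixels"].sum())
for r in place_of("wrist","bent_mid"): print(r["centre"],at(c,r["centre"],.062))
print(proj(c,np.array([[.6482,-.026,.012],[.6515,-.0295,.062]])))
E
```

```text
t 4.75 tcp [654.2 -34.1 231. ] yang 44.9 z [-0.001 -0.001 -1.   ] F [-0.6 -0.1  0.2] w 85.1 gf 0.0 q [ 0.39  0.52 -0.61  1.57  0.32  1.15  0.49]
0.97 [494.0, 46.9] 8126
0.81 [137.7, 19.2] 5151
0.62 [323.7, 219.6] 4635
0.59 [382.7, 334.0] 6028
0.55 [113.7, 458.7] 1427
[131.4, 3.2] [ 0.42734258 -0.01775919]
[323.9, 209.7] [ 0.65334633 -0.02809237]
[480.2, 52.3] [0.65097118 0.15550173]
[[321.42849782 195.02445192]
 [321.42976292 209.37882625]]
```

View pics/w1.png

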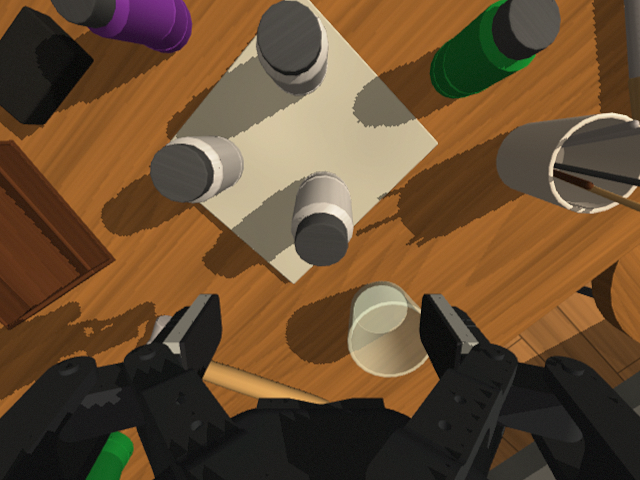

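The wrist picture shows the bent canister at (322,215), its lean straight along the picture's vertical and centred between the fingers, so the yaw is right.

Call:
carry_out(rows="0 1 -40 0;0 0 -40 0;0 0 -40 0;0 0 -30 0;0 0 -16 0;0 0 -10 0;0 0 0 0;0 0 0 0")

```text
t: 5.9
eef_pos: [0.6552, -0.0324, 0.0565]
tool_rot: [0.001, 0.383, 0.924, 0.0]
contact_force: [0.2, 0.6, 1.0]
gripper_width: 0.999
grasp_force: 0.0
```

Call:
carry_out(rows="0 0 0 0;0 0 0 0;0 0 0 0;0 0 0 0;0 0 0 0;0 0 0 0;0 0 0 0;0 0 0 0", claw=40, force=45)

```text
t: 6.9
eef_pos: [0.6552, -0.0325, 0.0565]
tool_rot: [0.001, 0.383, 0.924, 0.0]
contact_force: [-1.3, -0.6, 5.2]
gripper_width: 0.622
grasp_force: 47.7
```

Call:
carry_out(rows="0 0 25 0;0 0 40 0;0 0 40 0;0 0 35 0;-25 -30 0 0;-35 -43 0 0;-40 -49 0 0;-40 -49 0 0;-40 -49 0 0;-36 -44 0 0")

```text
t: 8.15
eef_pos: [0.4376, -0.2962, 0.195]
tool_rot: [-0.0, 0.383, 0.924, -0.0]
contact_force: [0.6, 0.0, -2.9]
gripper_width: 0.619
grasp_force: 48.3
```

Call:
carry_out(rows="0 0 0 0;0 0 -40 0;0 0 -40 0;0 0 -30 0;0 0 -18 0;0 0 -10 0;0 0 -5 0;0 0 -3 0;0 0 0 0;0 0 0 0")

```text
t: 9.4
eef_pos: [0.4401, -0.2948, 0.0498]
tool_rot: [0.0, 0.383, 0.924, -0.0]
contact_force: [0.5, 0.1, -2.9]
gripper_width: 0.621
grasp_force: 48.4
```

Call:
carry_out(rows="0 0 -1 0;0 0 -1 0;0 0 0 0;0 0 0 0")

```text
t: 9.9
eef_pos: [0.4406, -0.2952, 0.0493]
tool_rot: [0.001, 0.383, 0.924, -0.001]
contact_force: [-4.9, 1.1, 17.0]
gripper_width: 0.617
grasp_force: 50.5
```

Seated; release and rise.

Call:
carry_out(rows="0 0 1 0;0 0 0 0;0 0 0 0;0 0 0 0;0 0 0 0;0 0 0 0", claw=85)

```text
t: 10.65
eef_pos: [0.4398, -0.2946, 0.0482]
tool_rot: [-0.0, 0.383, 0.924, 0.0]
contact_force: [-0.1, 0.4, 0.2]
gripper_width: 0.994
grasp_force: 0.0
```

Call:
carry_out(rows="0 0 15 0;0 0 35 0;0 0 40 0;0 0 40 0;0 0 40 0;0 0 0 0")

```text
t: 11.4
eef_pos: [0.4419, -0.2954, 0.2226]
tool_rot: [0.004, 0.383, 0.924, -0.001]
contact_force: [0.2, 0.7, -0.4]
gripper_width: 0.996
grasp_force: 0.0
```

Run:
```python
from h import *
st()
C={n:read_camera(n) for n in("scene","side")}
cv2.imwrite("pics/s2.png",np.hstack([cv2.resize(C["scene"]["img"][170:330,160:400],None,fx=1.66,fy=1.66),cv2.resize(C["side"]["img"][170:400,200:440],(400,266))]))
for p0 in([.543,.048,0],[.546,-.077,0]):
    obs=[]
    for n in C:
        m=mask(n,"canister_a",proj(C[n],np.array([[p0[0],p0[1],.062]]))[0])
        if m is not None: obs.append((C[n],m))
    print(len(obs),fit(can,obs,p0,.012,False) if obs else 0)
```

```text
t 11.4 tcp [ 441.9 -295.4  222.6] yang 45.0 z [ 0.006 -0.004 -1.   ] F [ 0.2  0.7 -0.4] w 85.0 gf 0.0 q [ 0.97  0.31 -0.6   1.88  0.2   1.01  1.07]
2 (array([0.5423, 0.0482]), np.float64(0.102))
2 (array([ 0.5463, -0.077 ]), np.float64(0.072))
```

View pics/s2.png

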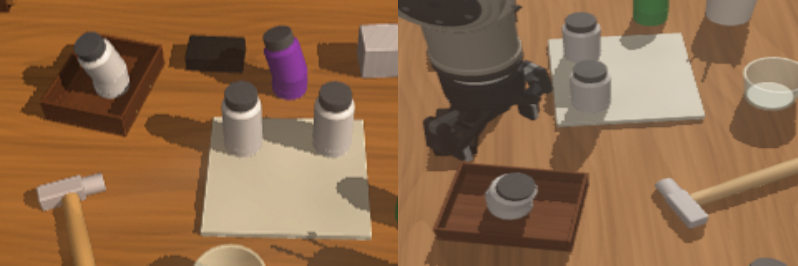

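The bent canister stands in the tray at (100,65) in the left crop; the other two are unmoved on the board. Next is canister A.

Call:
carry_out(rows="12 43 0 0;13 43 0 0;13 43 0 0;12 43 0 0;13 43 0 0;13 43 0 0;13 43 0 0;12 42 0 0;0 0 0 0;0 0 0 0")

```text
t: 12.95
eef_pos: [0.5403, 0.0479, 0.2175]
tool_rot: [-0.001, 0.383, 0.924, -0.001]
contact_force: [-0.5, 0.1, 0.0]
gripper_width: 0.997
grasp_force: 0.0
```

Run:
```python
from h import *
st(); c=read_camera("wrist"); p=np.array([[.5425,.048,.062]]); px=proj(c,p)[0]
m=mask("wrist","canister_a",px)
print(px, None if m is None else fit(can,[(c,m)],[.5425,.048,0],.012,False))
C={n:read_camera(n) for n in("scene","side")}
for n in C: 
    cv2.imwrite(f"pics/{n}_sh.png",cv2.resize(C[n]["img"][170:270,430:570] if n=="scene" else C[n]["img"][80:180,210:350],None,fx=4,fy=4,interpolation=cv2.INTER_CUBIC))
    for (x,y) in((.452,.358),): print(n,proj(C[n],np.array([[x,y,.09]])))
cv2.imwrite("pics/sh.png",np.vstack([cv2.imread("pics/scene_sh.png"),cv2.imread("pics/side_sh.png")])[:,:560][:600] if 0 else cv2.resize(np.hstack([cv2.imread("pics/scene_sh.png"),cv2.imread("pics/side_sh.png")]),(800,286)))
```

```text
t 12.95 tcp [540.3  47.9 217.5] yang 45.0 z [-0.002 -0.    -1.   ] F [-0.5  0.1  0. ] w 85.1 gf 0.0 q [ 0.39  0.37 -0.74  1.85  0.28  1.04  0.33]
[321.82223528 219.91911604] (array([0.5429, 0.0478]), np.float64(0.031))
scene [[494.4555701  208.63765271]]
side [[268.61104718 110.60084353]]
```

View pics/sh.png

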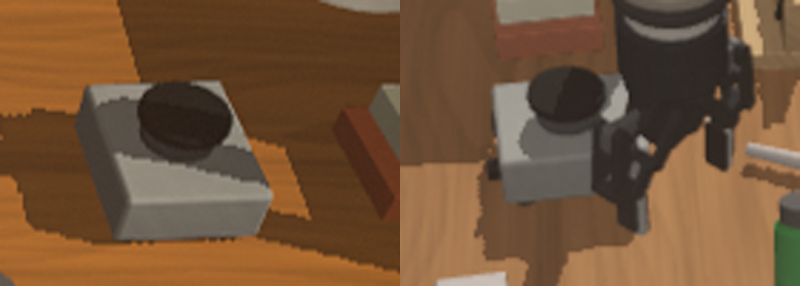

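The shaker pad's top ellipse is centred near scene (494.6,210.3) and side (268.5,112.3), roughly (0.456, 0.355). Grasp A now.

Call:
carry_out(rows="2.5 0 -35 0;0 0 -40 0;0 0 -40 0;0 0 -30 0;0 0 -14 0;0 0 -7 0;0 0 0 0;0 0 0 0")

```text
t: 14.15
eef_pos: [0.5441, 0.0485, 0.0533]
tool_rot: [0.001, 0.383, 0.924, 0.0]
contact_force: [0.1, 0.7, 0.2]
gripper_width: 0.998
grasp_force: 0.0
```

Call:
carry_out(rows="0 0 0 0;0 0 0 0;0 0 0 0;0 0 0 0;0 0 0 0;0 0 0 0;0 0 0 0;0 0 0 0", claw=40, force=70)

```text
t: 15.15
eef_pos: [0.5435, 0.0481, 0.0531]
tool_rot: [0.0, 0.383, 0.924, -0.0]
contact_force: [-3.2, -1.7, 6.8]
gripper_width: 0.612
grasp_force: 72.3
```

Call:
carry_out(rows="0 0 20 0;0 0 40 0;0 0 40 0;0 0 40 0;0 0 20 0;-8 25 0 0;-12 40 0 0;-12 40 0 0;-10 35 0 0;0 0 0 0")

```text
t: 16.4
eef_pos: [0.4994, 0.1919, 0.2124]
tool_rot: [-0.001, 0.38, 0.925, 0.001]
contact_force: [-0.1, -0.5, -2.0]
gripper_width: 0.611
grasp_force: 73.9
```

Run:
```python
from h import *
st(); c=read_camera("wrist"); cv2.imwrite("pics/w3.png",c["img"])
for n in("wrist","scene","side"):
    k=c if n=="wrist" else read_camera(n)
    for r in place_of(n,"pad_top"): print(n,r["confidence"],r["centre"],at(k,r["centre"],.09))
    px=proj(k,np.array([[.456,.355,.09]]))[0]; m=mask(n,"pad_top",px); print(px)
    if m is not None: print(m.sum(),fit([ring(.037,.09)],[(k,m)],[.456,.355,0],0,False))
```

```text
t 16.4 tcp [499.4 191.9 212.4] yang 45.4 z [-0.001  0.001 -1.   ] F [-0.1 -0.5 -2. ] w 52.2 gf 73.9 q [ 0.16  0.37 -0.79  1.87  0.3   1.03  0.03]
wrist 0.63 [447.0, 11.1] [0.45182135 0.36050769]
[444.51189621  22.58416457]
6647.0 (array([0.4511, 0.3569]), np.float64(0.017))
scene 0.8 [499.1, 206.7] [0.44501601 0.37012023]
[493.50956273 209.79794943]
608.0 (array([0.457 , 0.3556]), np.float64(0.086))
side 0.55 [266.7, 110.1] [0.44696571 0.36048338]
[270.13748631 111.24382789]
271.0 (array([0.4425, 0.3468]), np.float64(0.376))
```

View pics/w3.png

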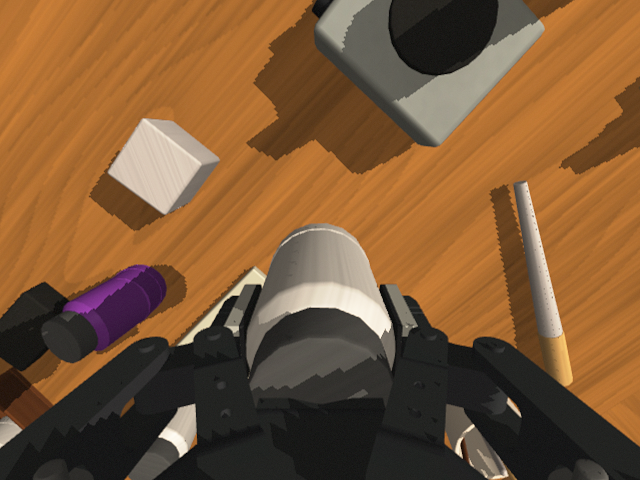

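The wrist picture shows the pad disc at (443,18), with a very good fit at (0.451,0.357). The canister sits straight in the jaws.

Call:
carry_out(rows="-8 28 0 0;-12 40 0 0;-12 40 0 0;-10 35 0 0;-5.5 22 -10 0;0 0 -25 0;0 0 -15 0;0 0 -12 0;0 0 0 0;0 0 0 0")

```text
t: 18.1
eef_pos: [0.4543, 0.3536, 0.151]
tool_rot: [0.0, 0.383, 0.924, 0.0]
contact_force: [0.1, 0.8, -2.0]
gripper_width: 0.613
grasp_force: 73.9
```

Run:
```python
from h import *
st(); C={n:read_camera(n) for n in("scene","side")}
cv2.imwrite("pics/s4.png",np.hstack([cv2.resize(C["scene"]["img"][120:270,420:570],(400,400)),cv2.resize(C["side"]["img"][40:190,200:350],(400,400))]))
```

```text
t 18.1 tcp [454.3 353.6 151. ] yang 45.0 z [ 0.001  0.001 -1.   ] F [ 0.1  0.8 -2. ] w 52.4 gf 73.9 q [-0.19  0.52 -0.77  1.83  0.43  0.96 -0.36]
```

View pics/s4.png

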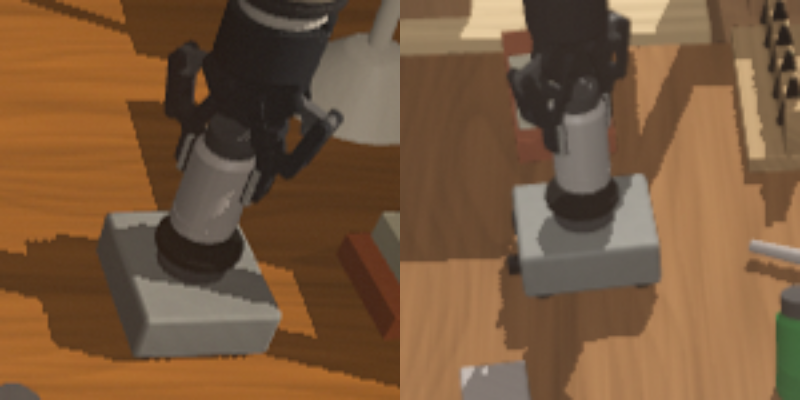

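The canister hovers about 20 mm above the pad, close to centred (pad at (200,243) left, (580,200) right). I'll trim the position and press.

Call:
carry_out(rows="-2 3 -8 0;0 0 -5 0;0 0 -3 0;0 0 -3 0;0 0 -3 0;0 0 -3 0;0 0 -3 0;0 0 -3 0;0 0 0 0")

```text
t: 19.32
eef_pos: [0.4518, 0.3564, 0.1199]
tool_rot: [0.0, 0.383, 0.924, -0.0]
contact_force: [-3.1, -4.3, 7.8]
gripper_width: 0.611
grasp_force: 75.1
```

Call:
carry_out(rows="0 0 -1.5 0;0 0 -1.5 0;0 0 -1 0;0 0 -1 0;0 0 0 0")

```text
t: 19.95
eef_pos: [0.4519, 0.3565, 0.116]
tool_rot: [0.001, 0.383, 0.924, -0.0]
contact_force: [-5.2, -6.1, 15.8]
gripper_width: 0.614
grasp_force: 76.0
```

Call:
carry_out(rows="0 0 -1 0;0 0 0 0;0 0 0 0")

```text
t: 20.32
eef_pos: [0.4519, 0.3565, 0.1159]
tool_rot: [0.001, 0.383, 0.924, -0.0]
contact_force: [-6.1, -8.8, 25.5]
gripper_width: 0.612
grasp_force: 76.9
```

Hard stop reached: the TCP no longer moves and force climbs to 25 N. Hold.

Call:
carry_out(rows="0 0 0 0;0 0 0 0;0 0 0 0;0 0 0 0;0 0 0 0;0 0 0 0;0 0 0 0;0 0 0 0;0 0 0 0;0 0 0 0")

```text
t: 21.58
eef_pos: [0.4519, 0.3565, 0.1159]
tool_rot: [0.001, 0.383, 0.924, -0.0]
contact_force: [-7.2, -8.3, 23.7]
gripper_width: 0.608
grasp_force: 76.9
```

Call:
carry_out(rows="0 0 0 0;0 0 0 0;0 0 0 0;0 0 2 0;0 0 5 0;0 0 10 0;0 0 25 0;0 0 35 0;0 0 20 0;0 0 0 0")

```text
t: 22.82
eef_pos: [0.4525, 0.357, 0.2113]
tool_rot: [0.001, 0.383, 0.924, 0.001]
contact_force: [0.2, -0.4, -2.3]
gripper_width: 0.615
grasp_force: 74.0
```

Call:
carry_out(rows="6 -22 0 0;12 -43 0 0;14 -50 0 0;14 -50 0 0;14 -50 0 0;14 -50 0 0;11 -40 0 0;6 -22 0 0;0 0 0 0;0 0 0 0")

```text
t: 24.08
eef_pos: [0.5421, 0.0304, 0.2094]
tool_rot: [-0.001, 0.382, 0.924, 0.0]
contact_force: [0.8, 1.2, -3.1]
gripper_width: 0.612
grasp_force: 73.9
```

Call:
carry_out(rows="0 0 -40 0;0 0 -40 0;0 0 -35 0;0 0 -20 0;0 0 -10 0;0 0 -6 0;0 0 -3 0;0 0 0 0;0 0 0 0")

```text
t: 25.2
eef_pos: [0.5432, 0.0293, 0.0569]
tool_rot: [0.0, 0.383, 0.924, 0.0]
contact_force: [-0.4, -0.5, -2.7]
gripper_width: 0.612
grasp_force: 74.0
```

Call:
carry_out(rows="0 0 -2 0;0 0 -1 0;0 0 -0.5 0;0 0 0 0;0 0 0 0")

```text
t: 25.82
eef_pos: [0.5429, 0.0293, 0.0531]
tool_rot: [0.0, 0.383, 0.924, -0.0]
contact_force: [-2.5, -1.9, 4.8]
gripper_width: 0.613
grasp_force: 74.6
```

Touching; release.

Call:
carry_out(rows="0 0 0 0;0 0 0 0;0 0 0 0;0 0 0 0;0 0 0 0;0 0 0 0", claw=85)

```text
t: 26.58
eef_pos: [0.5428, 0.0294, 0.0528]
tool_rot: [-0.0, 0.383, 0.924, 0.0]
contact_force: [0.4, -0.1, 0.6]
gripper_width: 0.994
grasp_force: 0.0
```

Call:
carry_out(rows="0 0 10 0;0 0 30 0;0 0 40 0;0 0 45 0;0 0 45 0;0 0 40 0;0 0 0 0;0 0 0 0")

```text
t: 27.58
eef_pos: [0.5424, 0.0292, 0.2627]
tool_rot: [-0.0, 0.383, 0.924, -0.0]
contact_force: [-0.4, 0.2, -0.9]
gripper_width: 0.994
grasp_force: 0.0
```

Run:
```python
from h import *
st(); C={n:read_camera(n) for n in("scene","side")}
cv2.imwrite("pics/s5.png",np.hstack([cv2.resize(C["scene"]["img"][160:380,160:540],(400,300)),cv2.resize(C["side"]["img"][90:400,200:460],(400,477))[:300]]))
```

```text
t 27.57 tcp [542.4  29.2 262.7] yang 45.0 z [-0. -0. -1.] F [-0.4  0.2 -0.9] w 84.9 gf 0.0 q [ 0.46  0.32 -0.77  1.8   0.25  1.12  0.39]
```

View pics/s5.png

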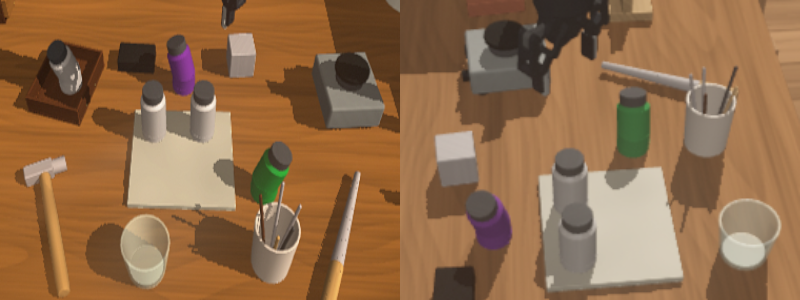

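Both sound canisters stand upright on the board (left crop (152,112) and (203,112)). The bent one is in the tray at (65,68), the pad has sprung back, and nothing else has moved.

```bash
python3 -c "
from station import *
print(hand_in())"
```

```text
the job is handed in; nothing more can be done
None
```

The job is handed in at about 28 s of the 61 s limit: the bent canister stands in the scrap tray, and one sound canister was pressed on the pad to its stop, held there for over a second and stood back upright on the board beside the other.

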